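Park the microscope objectives in order of height

ROBOT

A 6-joint arm with a two-finger parallel gripper is mounted at the origin on the work surface. World frame = base frame: x ahead of the robot, y to its left, z up, the work surface at z = 0. Lengths are in m, angles in rad, forces in N, time in s.
With the tool pointing down it reaches from about 0.35 to 0.95 m from the base axis. Payload 17.4 kg.
Tool frame: the origin (TCP) lies midway between the tips of the shut fingers; the grasp point (between the pads) lies 19 mm behind it; z points along the fingers, y is the direction in which the jaws open and shut (so a half turn about z gives the same grasp; the last joint's range is limited). The gripper opens to 93 mm and grips with 3 to 60 N. Pads are 15 mm wide; open, the fingers measure 128 mm over their backs; the gripper's body (75 mm by 188 mm) begins 65 mm behind the grasp point.
Start: joints at [-1.185, 0.116, 1.442, -0, 1.584, -0.038], TCP at [0.278, -0.615, 0.219] pointing down, gripper open.
Joint ranges: [-2.83, 2.83], [-0.83, 2.19], [0.07, 2.5], [-1.14, 4.28], [0.01, 3], [-2.97, 2.97]. Speed limits (rad/s): [1.89, 1.89, 2.22, 3.14, 3.14, 3.14].

INTERFACE

Orientations are given as a unit quaternion [w, x, y, z].
In Python, from plant import r, optics gives the robot as it stands.
- The arm moves only by the tool step_arm, never from a script. Its argument "commands" is a list of rows, each a list of 3 entries, a list of its own where there are three numbers: the shift along the tool's x, y, z normalised to -1 to 1, where 1 is 0.03 m, then the turn, a rotation vector about the tool's x, y, z normalised to -1 to 1, where 1 is 4 degrees, then the opening, from -1 (shut) to 1 (fully open). In form: [[[x, y, z], [wx, wy, wz], fingers], ...]. A call has 1 to 10 rows; each row shifts and turns the commanded pose from where the row before left it, along the tool's axes as they then stand; what a row does not reach is not made up. A row lasts 1/10 s, in which the tool goes at most 50 mm and 8.59 degrees, less where a joint would pass 70% of its speed; a pose out of reach is approached as far as the arm can. A call with a number of a shift or a turn outside -1 to 1 is refused whole. A call with a gripper value outside its range is refused whole. The fingers move at their own pace and stop on an object; "squeeze" is the grip in N (left out, the last holds). Time passes only in rows, so rows that do not move let the fingers close. It gives the time, the measured TCP pose, the force and the opening at its end, in the units of the state.
- r.read_state(): the state, without advancing time (a new reading comes with each control period).
- optics.grab_frame(name): name is "side" or "top"; returns a dict with "pixels" (384x512x3 uint8, red, green, blue), "camera_matrix" (3x3 intrinsics, pixels), "dist" ([k1, k2, p1, p2, k3] as OpenCV has them; the pictures are not rectified), "T" (4x4, takes a point from camera to world coordinates). Camera axes: x right, y down, z forward; pixel columns grow to the right and rows downward; lengths in m; the calibration is good to about 2 mm. A picture is of the moment at which its call begins. There is no depth.
- r.hand_in(): hands the job in, once; it reports no verdict.
The state is a dict: "time": time; "joint_positions": joint angles; "joint_vel": joint speeds; "joint_efforts": joint torques, N m; "eef_pos": TCP position; "tool_rot": TCP orientation; "wrist_force": force on the tool from outside, world axes, zero at the start; "ft_torque": the same for the moment, N m; "gripper_width": finger opening in m.
Only numpy, scipy, OpenCV 4.12 (cv2) and the standard library are available. Lean on these libraries where they do the work, as an engineer would, in place of code of your own. Each camera call takes 0.05 s, during which the arm holds its last target.

TASK

Stand the four microscope objectives upright on the four black pads of the parking rail, one centred on each pad, in order of height: the shortest on the pad next to the green end block, then each taller one in turn, the tallest at the far end. Set them down without dropping or tipping any, and leave the little amber oil bottle standing where it is.

Things in the scene. Friction and masses are not known exactly. Their poses are not given: they have to be found in the camera images.
- obj_red_center (a point): Microscope objective with a red sloping shoulder near its top, 38 mm tall, standing upright nose-up on a black dust cap: dull grey metal barrel 28 mm in diameter from 7 mm above its foot up to 29 mm, cap 30 mm in diameter; above that the red cone narrows to a 15 mm dark nose. Loose, 70 g or so, round about its axis (its yaw means nothing). This point is on its axis, half-way up, 19 mm above its foot; z points up along it.
- obj_yellow_center (a point): Microscope objective with a yellow sloping shoulder near its top, 50 mm tall, standing upright nose-up on a black dust cap: dull grey metal barrel 28 mm in diameter from 7 mm above its foot up to 41 mm, cap 30 mm in diameter; above that the yellow cone narrows to a 15 mm dark nose. Loose, 100 g or so, round about its axis (its yaw means nothing). This point is on its axis, half-way up, 25 mm above its foot; z points up along it.
- obj_blue_center (a point): Microscope objective with a blue sloping shoulder near its top, 62 mm tall, standing upright nose-up on a black dust cap: dull grey metal barrel 28 mm in diameter from 7 mm above its foot up to 53 mm, cap 30 mm in diameter; above that the blue cone narrows to a 15 mm dark nose. Loose, 130 g or so, round about its axis (its yaw means nothing). This point is on its axis, half-way up, 31 mm above its foot; z points up along it.
- obj_white_center (a point): Microscope objective with a white sloping shoulder near its top, 74 mm tall, standing upright nose-up on a black dust cap: dull grey metal barrel 28 mm in diameter from 7 mm above its foot up to 65 mm, cap 30 mm in diameter; above that the white cone narrows to a 15 mm dark nose. Loose, 160 g or so, round about its axis (its yaw means nothing). This point is on its axis, half-way up, 37 mm above its foot; z points up along it.
- pad_a_top (a point): One of four black round pads, 44 mm in diameter, in a straight row 75 mm apart (order a, b, c, d) along a fixed white parking rail (370 by 60 mm); this point is the centre of the pad's flat top, 13 mm above the bench (the rail's own top is 10 mm above it). x points across the rail, y along it from d towards a.
- pad_b_top (a point): One of four black round pads, 44 mm in diameter, in a straight row 75 mm apart (order a, b, c, d) along a fixed white parking rail (370 by 60 mm); this point is the centre of the pad's flat top, 13 mm above the bench (the rail's own top is 10 mm above it). x points across the rail, y along it from d towards a.
- pad_c_top (a point): One of four black round pads, 44 mm in diameter, in a straight row 75 mm apart (order a, b, c, d) along a fixed white parking rail (370 by 60 mm); this point is the centre of the pad's flat top, 13 mm above the bench (the rail's own top is 10 mm above it). x points across the rail, y along it from d towards a.
- pad_d_top (a point): One of four black round pads, 44 mm in diameter, in a straight row 75 mm apart (order a, b, c, d) along a fixed white parking rail (370 by 60 mm); this point is the centre of the pad's flat top, 13 mm above the bench (the rail's own top is 10 mm above it). x points across the rail, y along it from d towards a.
- end_green_top (a point): Fixed green end block of the rail, 50 mm across the rail by 16 mm by 18 mm high, 57 mm from the centre of the nearest pad, on either end of the row (a plain grey block of the same shape is on the other end). This point is the centre of its top, 28 mm above the bench.
- oil_bottle_center (a point): Small loose amber glass oil bottle with a black cap, 26 mm in diameter, 52 mm tall, standing among the objectives; not to be moved. This point is on its axis, half-way up. A black eyepiece (32 mm across, 36 mm tall, no colour) and a flat clear dish with a white disc (36 mm across, 10 mm high) also stand among the objectives and are no part of the job.

How it is judged:
At the end, for the whole second after the job is handed in: Counting from the green end block, the pads carry the 38 mm (red), 50 mm (yellow), 62 mm (blue) and 74 mm (white) objectives; each stands on its pad, its axis within 12 mm of the pad's centre, within 0.12 rad of upright, released and at rest (((horizontal distance between end_green_top and pad_a_top below 0.08 m and horizontal distance between obj_red_center and pad_a_top below 0.012 m and z of obj_red_center in the frame of pad_a_top between 0.015 and 0.024 m and horizontal distance between obj_yellow_center and pad_b_top below 0.012 m and z of obj_yellow_center in the frame of pad_b_top between 0.021 and 0.03 m and horizontal distance between obj_blue_center and pad_c_top below 0.012 m and z of obj_blue_center in the frame of pad_c_top between 0.027 and 0.036 m and horizontal distance between obj_white_center and pad_d_top below 0.012 m and z of obj_white_center in the frame of pad_d_top between 0.033 and 0.042 m) or (horizontal distance between end_green_top and pad_d_top below 0.08 m and horizontal distance between obj_red_center and pad_d_top below 0.012 m and z of obj_red_center in the frame of pad_d_top between 0.015 and 0.024 m and horizontal distance between obj_yellow_center and pad_c_top below 0.012 m and z of obj_yellow_center in the frame of pad_c_top between 0.021 and 0.03 m and horizontal distance between obj_blue_center and pad_b_top below 0.012 m and z of obj_blue_center in the frame of pad_b_top between 0.027 and 0.036 m and horizontal distance between obj_white_center and pad_a_top below 0.012 m and z of obj_white_center in the frame of pad_a_top between 0.033 and 0.042 m)) and angle between each of obj_red_center, obj_yellow_center, obj_blue_center, obj_white_center's own z axis and vertical below 0.12 rad and linear speed of each of obj_red, obj_yellow, obj_blue, obj_white below 0.02 m/s); the robot touches nothing.
It fails at once if an objective is tipped over (angle between any of obj_red_center, obj_yellow_center, obj_blue_center, obj_white_center's own z axis and vertical above 0.9 rad).
It fails at once if an objective is dropped or thrown (moves faster than 0.7 m/s while out of the fingers) ((linear speed of obj_red above 0.7 m/s and contact force between the fingers and obj_red below 0.05 N) or (linear speed of obj_yellow above 0.7 m/s and contact force between the fingers and obj_yellow below 0.05 N) or (linear speed of obj_blue above 0.7 m/s and contact force between the fingers and obj_blue below 0.05 N) or (linear speed of obj_white above 0.7 m/s and contact force between the fingers and obj_white below 0.05 N)).
It fails at once if the oil bottle is pushed away (over 30 mm) or knocked over (distance of oil_bottle_center from where it was at the start of the episode above 0.03 m or angle between oil_bottle_center's own z axis and vertical above 0.5 rad).
It also fails if it takes over 99 s, if anything falls off the work surface, if the arm or the gripper's body presses on something with over 40 N, if the wrist force passes 120 N, or if a joint passes its speed limit or range.

## Working session

There is one attempt and no reset: what is moved stays moved. The work goes in short steps, Python scripts to look and compute and a tool call to move; the robot and the scene stay as the last step left them, time stands still between calls to the robot, and variables do not carry over. Pictures are saved under pics/ and viewed, and the job is handed in when it is done.

Besides the shell and the picture viewer there is one more tool, called after "Emit:" as name(argument=value, ...) on one line, values as JSON. step_arm: Moves the arm, as the interface text tells. Scaled input: -1 to 1 covers 0.03 m each way for a shift and 4 degrees each way for a turn. Its arguments: {"type":"object","properties":{"commands":{"type":"array","items":{"type":"array"}},"squeeze":{"type":"number"}},"required":["commands"]}

```bash
mkdir -p pics; ls; python3 - <<'E'
from plant import r, optics
import cv2,numpy as np
print(r.read_state())
for n in("top","side"):
    f=optics.grab_frame(n); cv2.imwrite(f"pics/{n}0.png",cv2.resize(f["pixels"][:,:,::-1],None,fx=1.5,fy=1.5,interpolation=cv2.INTER_CUBIC))
    print(n,f["camera_matrix"],f["dist"],f["T"])
E
```

```text
pics
{'time': 0.0, 'joint_positions': array([-1.18480747e+00,  1.16483944e-01,  1.44228477e+00,  3.43599172e-05,
        1.58401062e+00, -3.77917842e-02]), 'joint_vel': array([-0.0007539 , -0.00032358,  0.00052976,  0.00042654, -0.00124451,
        0.00279207]), 'joint_efforts': array([ 7.75142689e-04, -7.21260381e+01, -6.22609305e+01,  7.80595466e-02,
        2.37469847e-02, -4.29974546e-05]), 'eef_pos': array([ 0.27749164, -0.61508729,  0.21789445]), 'tool_rot': array([-5.87344406e-04,  9.77634894e-01,  2.10308491e-01, -8.58593530e-05]), 'wrist_force': array([-0.27249375, -0.59453892,  0.98073715]), 'ft_torque': array([-0.02726464,  0.00118303,  0.07098376]), 'gripper_width': 0.09296852467076447}
top [[385.26974544   0.         247.4371144 ]
 [  0.         385.26974544 188.88805013]
 [  0.           0.           1.        ]] [-0.03405453  0.          0.          0.          0.        ] [[-0.02744643 -0.99333883  0.11191367  0.48182826]
 [-0.99922818  0.02411572 -0.03100754  0.01570099]
 [ 0.02810212 -0.11267834 -0.99323404  0.91778229]
 [ 0.          0.          0.          1.        ]]
side [[465.61503043   0.         250.97035044]
 [  0.         465.61503043 191.83766719]
 [  0.           0.           1.        ]] [-0.04999967  0.          0.          0.          0.        ] [[-0.74304512 -0.33697108  0.5782166   0.01592903]
 [-0.6691215   0.39041403 -0.63233955  0.63596993]
 [-0.01266373 -0.85675398 -0.51556983  0.55112691]
 [ 0.          0.          0.          1.        ]]
```

View pics/top0.png

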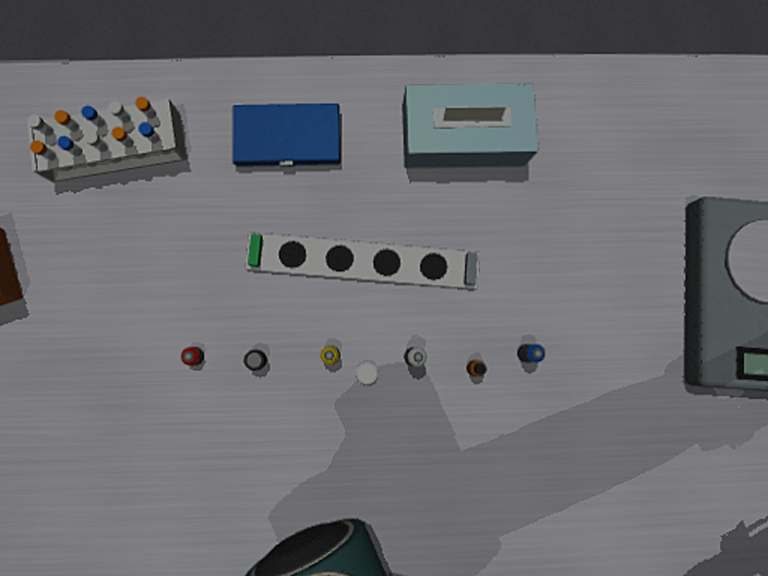

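View pics/side0.png

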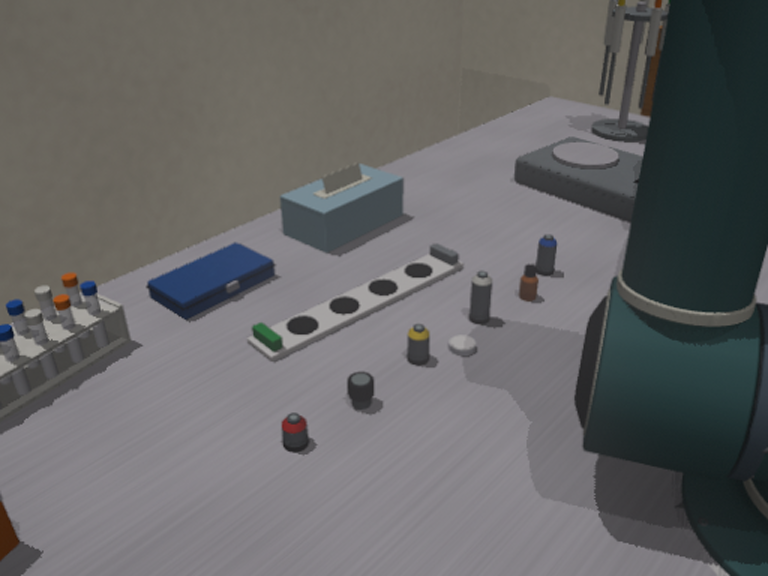

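```bash
cat > h.py <<'E'
import cv2,numpy as np
def ray(f,uv):
    p=cv2.undistortPoints(np.array([[uv]],float),f["camera_matrix"],np.array(f["dist"]))[0,0]
    T=np.array(f["T"]); return T[:3,3],T[:3,:3]@np.array([p[0],p[1],1])
def toz(f,uv,z):
    o,d=ray(f,uv); return (o+d*(z-o[2])/d[2])[:2]
def proj(f,P):
    T=np.array(f["T"]); q=np.linalg.inv(T); R=cv2.Rodrigues(q[:3,:3])[0]
    return cv2.projectPoints(np.array(P,float).reshape(-1,3),R,q[:3,3],f["camera_matrix"],np.array(f["dist"]))[0][:,0]
def crop(f,u0,v0,w,h,s,name):
    c=f["pixels"][v0:v0+h,u0:u0+w,::-1]; c=cv2.resize(c,None,fx=s,fy=s,interpolation=cv2.INTER_NEAREST)
    c=cv2.convertScaleAbs(c,alpha=1.3)
    for u in range((u0+9)//10*10,u0+w,10):
        cv2.putText(c,str(u),(int((u-u0+.5)*s)-8,8),0,.3,(0,255,255)); cv2.line(c,(int((u-u0+.5)*s),10),(int((u-u0+.5)*s),14),(0,255,255))
    for v in range((v0+9)//10*10,v0+h,10):
        cv2.putText(c,str(v),(0,int((v-v0+.5)*s)+3),0,.3,(0,255,255))
    cv2.imwrite(name,c)
E
python3 - <<'E'
from h import *
from plant import optics
f=optics.grab_frame("top")
im=f["pixels"].astype(int); 
# pads: dark blobs in rail area
sub=(im.sum(2)<130).astype(np.uint8)
n,l,s,c=cv2.connectedComponentsWithStats(sub[150:200,150:330])
for i in range(1,n):
    if s[i,4]>15: 
        uv=c[i]+[150,150]; print("dark",uv,s[i],toz(f,uv,.013))
hsv=cv2.cvtColor(f["pixels"],cv2.COLOR_RGB2HSV)
m=((hsv[:,:,0]>50)&(hsv[:,:,0]<75)&(hsv[:,:,1]>120)).astype(np.uint8)
n,l,s,c=cv2.connectedComponentsWithStats(m)
for i in range(1,n):
    if s[i,4]>15: print("green",c[i],s[i],toz(f,c[i],.028))
crop(f,115,225,130,36,6,"pics/c1.png");crop(f,240,225,130,36,6,"pics/c2.png")
g=optics.grab_frame("side")
crop(g,180,200,120,105,6,"pics/s1.png");crop(g,270,145,110,95,6,"pics/s2.png")
E
```

```text
dark [172.77142857 167.45714286] [20  7  5 21 35] [0.6391625  0.16300436]
dark [194.56846473 169.30705394] [ 36  11  18  17 241] [0.63351807 0.1115174 ]
dark [225.94117647 172.03781513] [ 67  14  18  17 238] [0.6252387  0.03736237]
dark [257.39915966 174.69747899] [ 99  17  18  17 238] [ 0.61712487 -0.037152  ]
dark [288.55462185 177.35294118] [130  19  18  18 238] [ 0.60902625 -0.11120317]
dark [310.15 179.5 ] [160  20   2  20  20] [ 0.60266335 -0.16270025]
green [169.75163399 166.39215686] [166 156   9  22 153] [0.63923377 0.16756936]
```

View pics/c1.png

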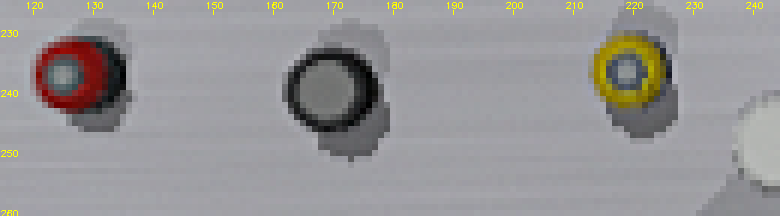

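View pics/c2.png

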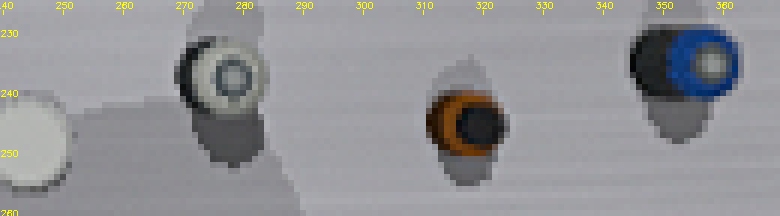

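View pics/s1.png

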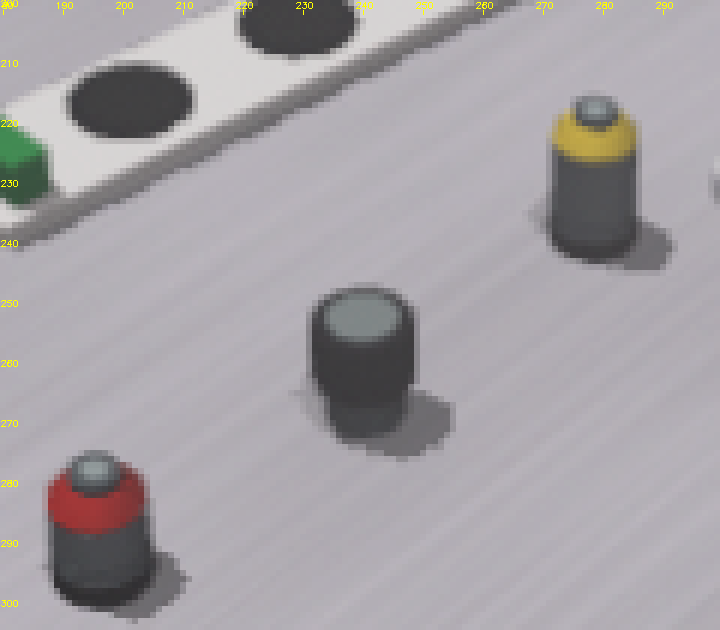

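View pics/s2.png

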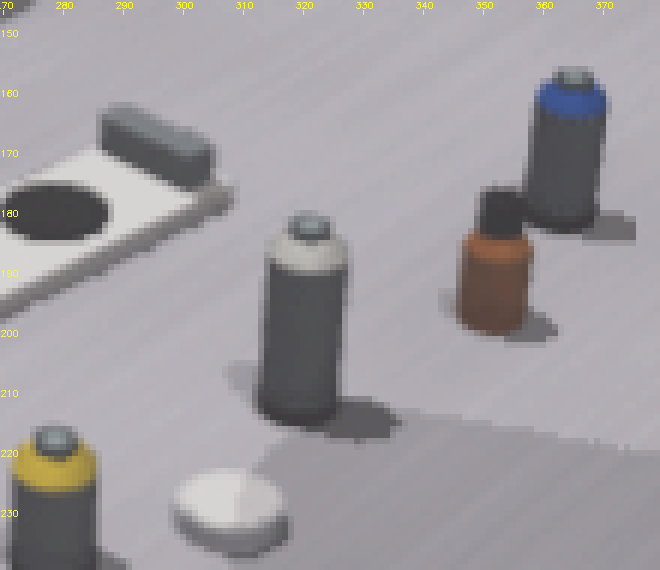

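```bash
python3 - <<'E'
from h import *
from plant import optics
f=optics.grab_frame("top");g=optics.grab_frame("side")
for n,z,a,b in [("red",.038,(125,237),(195.5,277.5)),("yel",.050,(219,236.3),(278.5,217.2)),("whi",.074,(278.3,237.3),(321,182)),("blu",.062,(357.5,235),(365.2,156.5)),("bott",.052,(319.5,245.3),(354,177.5)),("eye",.036,(169,239),(240,252)),("dish",.01,(243.5,247),(307.5,227))]:
    o1,d1=ray(f,a);o2,d2=ray(g,b)
    t=np.linalg.lstsq(np.c_[d1,-d2],o2-o1,rcond=None)[0]
    print(n,toz(f,a,z),toz(g,b,z),"tri",o1+d1*t[0],np.linalg.norm(o1+d1*t[0]-o2-d2*t[1]))
hsv=cv2.cvtColor(g["pixels"],cv2.COLOR_RGB2HSV)
sub=(g["pixels"].astype(int).sum(2)<190).astype(np.uint8)
for p in [(0.6335,.1115),(.6252,.0374),(.6171,-.0372),(.609,-.1112)]:
    u=proj(g,[*p,.013])[0]
    n,l,s,c=cv2.connectedComponentsWithStats(sub)
    i=np.argmin(np.linalg.norm(c[1:]-u,axis=1))+1
    print(p,u,c[i],s[i],toz(g,c[i],.013))
E
```

```text
red [0.4784746 0.2674683] [0.47770661 0.26915526] tri [0.47846928 0.2678678  0.036604  ] 0.0005506669237923249
yel [0.47461647 0.05505618] [0.47513838 0.05683517] tri [0.47461024 0.05509022 0.04924933] 0.0014984702978556362
whi [ 0.46906721 -0.07502851] [ 0.4683139  -0.07238319] tri [ 0.46904487 -0.07518737  0.07252255] 0.0008965179908172737
blu [ 0.46877315 -0.25379917] [ 0.47003079 -0.2558558 ] tri [ 0.46879375 -0.25337406  0.06334991] 2.4188176325900786e-05
bott [ 0.44825041 -0.1693775 ] [ 0.44591559 -0.16845277] tri [ 0.44819377 -0.1696897   0.05053958] 0.0014464463123127244
eye [0.4714337  0.16878294] [0.47024493 0.1702083 ] tri [0.47141808 0.16901299 0.03467487] 5.2129071762281605e-06
dish [4.47914571e-01 2.96527474e-04] [ 4.45983082e-01 -2.65748258e-04] tri [4.47894197e-01 2.87273453e-04 9.45466226e-03] 0.0018953279250427293
(0.6335, 0.1115) [202.2648841  215.03999644] [201.18994413 216.70391061] [192 211  20  12 179] [0.6306456  0.11717455]
(0.6252, 0.0374) [230.01351938 202.01733462] [229.06451613 203.4516129 ] [220 199  19  10 155] [0.62270912 0.0428932 ]
(0.6171, -0.0372) [255.6454387  189.91009493] [254.91366906 191.33093525] [246 187  18  10 139] [ 0.6142157  -0.03146206]
(0.609, -0.1112) [279.11993121 178.84092554] [278.64166667 180.075     ] [271 176  17   9 120] [ 0.60615142 -0.1059142 ]
```

Emit:
step_arm(commands=[[[0,0,0],[0,0,-1],1],[[0,0,0],[0,0,-1],1],[[0,0,0],[0,0,-1],1],[[0,0,0],[0,0,-1],1],[[0,0,0],[0,0,-1],1],[[0,0,0],[0,0,-1],1],[[0,0,0],[0,0,-1],1],[[0,0,0],[0,0,-1],1],[[0,0,0],[0,0,-1],1],[[0,0,0],[0,0,-1],1]], squeeze=15)

```text
time: 1.3
eef_pos: [0.2776, -0.6152, 0.2186]
tool_rot: [-0.0, 0.846, 0.533, 0.0]
wrist_force: [-0.4, 0.3, -1.7]
gripper_width: 0.0931
```

Emit:
step_arm(commands=[[[0,0,0],[0,0,-1],1],[[0,0,0],[0,0,-1],1],[[0,0,0],[0,0,-1],1],[[0,0,0],[0,0,-1],1],[[0,0,0],[0,0,-1],1],[[0,0,0],[0,0,-1],1],[[0,0,0],[0,0,-0.43],1],[[0,0,0],[0,0,0],1]])

```text
time: 2.1
eef_pos: [0.2775, -0.6153, 0.2186]
tool_rot: [-0.0, 0.707, 0.707, 0.0]
wrist_force: [-0.0, 0.0, -0.4]
gripper_width: 0.0931
```

```bash
python3 - <<'E'
from h import *
from plant import optics
g=optics.grab_frame("side");f=optics.grab_frame("top")
for n,u in zip("abcd",[(201,215.7),(229.5,202.5),(255,190.5),(278.5,179.5)]): print(n,toz(g,u,.013))
im=f["pixels"]; print(proj(f,[.278,-.615,.219]))
crop(g,180,150,125,80,6,"pics/s3.png")
E
```

```text
a [0.63368055 0.11490183]
b [0.624677   0.03952966]
c [ 0.61648145 -0.03430804]
d [ 0.60812165 -0.10781436]
[[580.03946308 332.4709668 ]]
```

View pics/s3.png

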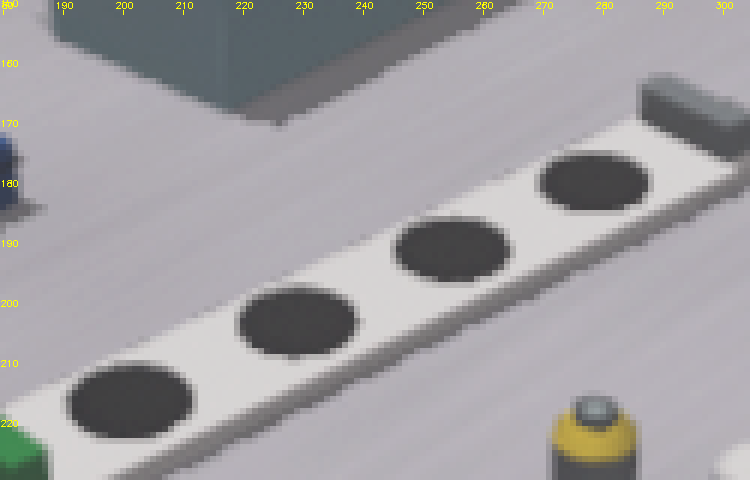

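Emit:
step_arm(commands=[[[0.925,0.4915,0],[0,0,0],1],[[0.925,0.4915,0],[0,0,0],1],[[0.925,0.4915,0],[0,0,0],1],[[0.925,0.4915,0],[0,0,0],1],[[0.925,0.4915,0],[0,0,0],1],[[0.925,0.4915,0],[0,0,0],1],[[0.925,0.4915,0],[0,0,0],1],[[0.925,0.4915,0],[0,0,0],1],[[0.925,0.4915,0],[0,0,0],1],[[0.925,0.4915,0],[0,0,0],1]])

```text
time: 3.2
eef_pos: [0.4254, -0.3366, 0.2188]
tool_rot: [0.0, 0.708, 0.707, 0.0]
wrist_force: [0.2, 0.9, -0.3]
gripper_width: 0.0927
```

Emit:
step_arm(commands=[[[0.925,0.4915,0],[0,0,0],1],[[0.925,0.4915,0],[0,0,0],1],[[0.925,0.4915,0],[0,0,0],1],[[0,0,1],[0,0,0],1],[[0,0,1],[0,0,0],1],[[0,0,1],[0,0,0],1],[[0,0,0],[0,0,0],1],[[0,0,0],[0,0,0],1]])

```text
time: 4.0
eef_pos: [0.4693, -0.2546, 0.1294]
tool_rot: [-0.0, 0.707, 0.707, -0.0]
wrist_force: [0.8, 0.3, 0.5]
gripper_width: 0.0931
```

```bash
python3 - <<'E'
from h import *
from plant import optics
g=optics.grab_frame("side");f=optics.grab_frame("top")
crop(g,300,80,130,100,6,"pics/s4.png")
crop(f,290,190,120,90,6,"pics/t4.png")
E
```

```text
(no output)
```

View pics/s4.png

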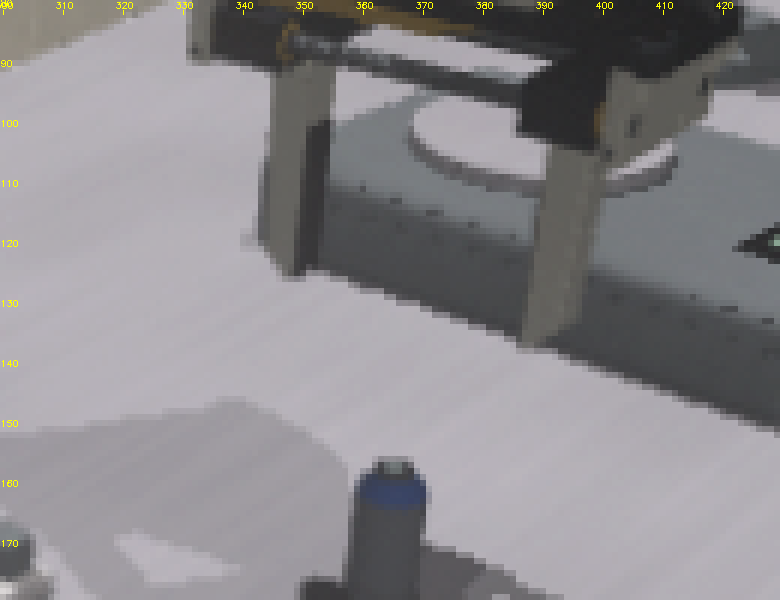

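View pics/t4.png

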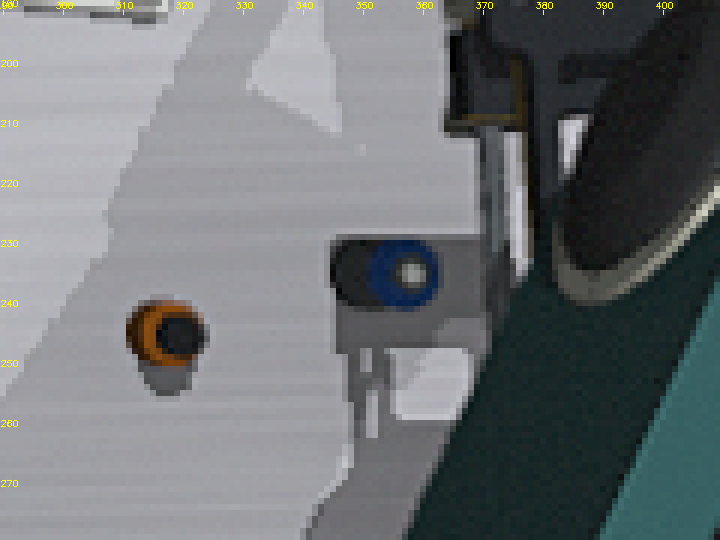

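Emit:
step_arm(commands=[[[0,0,0.9],[0,0,0],1],[[0,0,0.9],[0,0,0],1],[[0,0,0.9],[0,0,0],1],[[0,0,0.6],[0,0,0],1],[[0,0,0.35],[0,0,0],1],[[0,0,0],[0,0,0],1],[[0,0,0],[0,0,0],0.2],[[0,0,0],[0,0,0],-0.1],[[0,0,0],[0,0,0],-0.25],[[0,0,0],[0,0,0],-0.3]], squeeze=15)

```text
time: 5.1
eef_pos: [0.4695, -0.2547, 0.0198]
tool_rot: [0.0, 0.707, 0.707, 0.0]
wrist_force: [-0.2, 0.4, -0.2]
gripper_width: 0.0655
```

Emit:
step_arm(commands=[[[0,0,0],[0,0,0],-0.35],[[0,0,0],[0,0,0],-0.4],[[0,0,0],[0,0,0],-0.5],[[0,0,0],[0,0,0],-1],[[0,0,0],[0,0,0],-1],[[0,0,0],[0,0,0],-1]])

```text
time: 5.7
eef_pos: [0.4692, -0.2545, 0.0191]
tool_rot: [-0.0, 0.707, 0.707, -0.0]
wrist_force: [-0.9, -0.7, 0.0]
gripper_width: 0.0274
```

Emit:
step_arm(commands=[[[0,0,-0.2],[0,0,0],-1],[[0,0,-0.6],[0,0,0],-1],[[0,0,-0.9],[0,0,0],-1],[[0,0,-1],[0,0,0],-1],[[0,0,-1],[0,0,0],-1],[[0,0,-0.5],[0,0,0],-1],[[0,0,-0.13],[0,0,0],-1],[[0,0,0],[0,0,0],-1]])

```text
time: 6.5
eef_pos: [0.4692, -0.2545, 0.1486]
tool_rot: [-0.0, 0.707, 0.707, -0.0]
wrist_force: [-0.6, 0.6, -1.3]
gripper_width: 0.0276
```

Emit:
step_arm(commands=[[[0.4,0.27,0],[0,0,0],-1],[[0.81,0.547,0],[0,0,0],-1],[[0.81,0.547,0],[0,0,0],-1],[[0.81,0.547,0],[0,0,0],-1],[[0.81,0.547,0],[0,0,0],-1],[[0.81,0.547,0],[0,0,0],-1],[[0.81,0.547,0],[0,0,0],-1],[[0.81,0.547,0],[0,0,0],-1],[[0.81,0.547,0],[0,0,0],-1],[[0.41,0.277,0],[0,0,0],-1]])

```text
time: 7.5
eef_pos: [0.6174, -0.0332, 0.1472]
tool_rot: [-0.001, 0.707, 0.708, -0.001]
wrist_force: [0.0, -0.4, -1.6]
gripper_width: 0.0273
```

Emit:
step_arm(commands=[[[0,0,0],[0,0,0],-1],[[0,0,0.5],[0,0,0],-1],[[0,0,1],[0,0,0],-1],[[0,0,0.8],[0,0,0],-1],[[0,0,0.6],[0,0,0],-1],[[0,0,0],[0,0,0],-1],[[0,0,0],[0,0,0],-1]])

```text
time: 8.2
eef_pos: [0.6169, -0.0363, 0.0623]
tool_rot: [0.0, 0.707, 0.707, -0.0]
wrist_force: [0.0, -0.8, -0.6]
gripper_width: 0.0276
```

```bash
python3 - <<'E'
from h import *
from plant import optics
g=optics.grab_frame("side");f=optics.grab_frame("top")
crop(g,190,100,130,100,6,"pics/s5.png")
crop(f,190,130,120,90,6,"pics/t5.png")
E
```

```text
(no output)
```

View pics/s5.png

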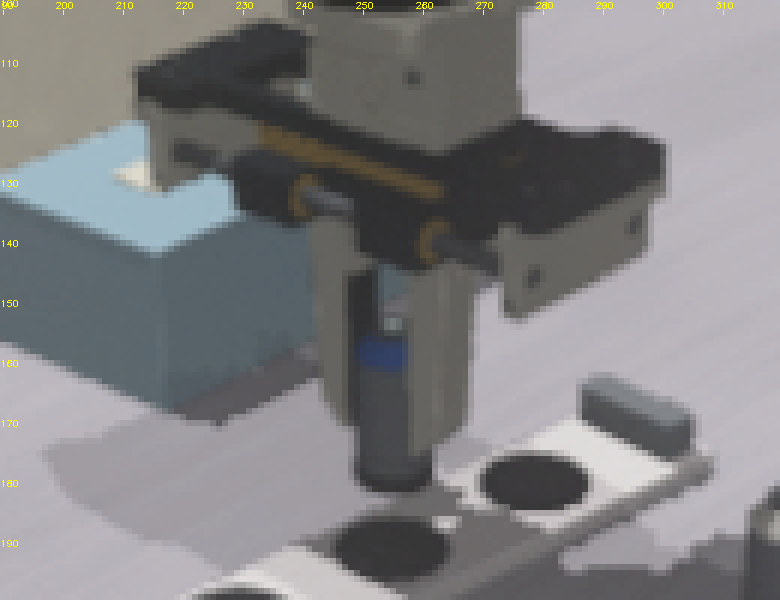

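View pics/t5.png

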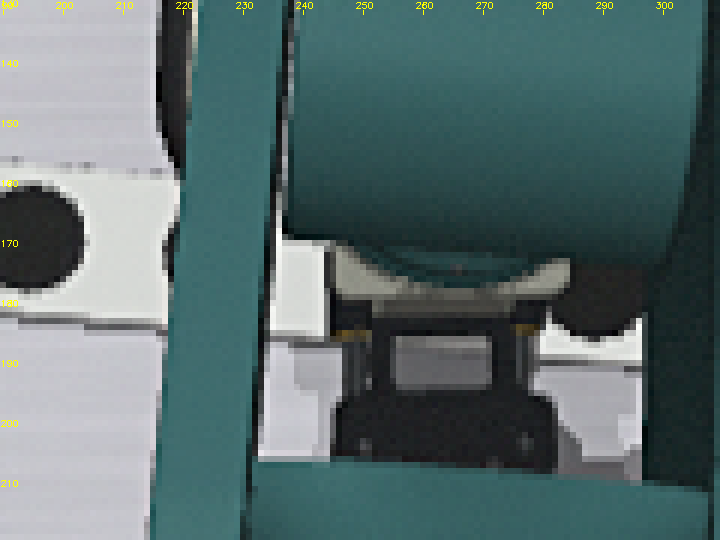

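Emit:
step_arm(commands=[[[0,0,0.5],[0,0,0],-1],[[0,0,0.3],[0,0,0],-1],[[0,0,0.12],[0,0,0],-1],[[0,0,0.06],[0,0,0],-1],[[0,0,0],[0,0,0],-1],[[0,0,0],[0,0,0],-1]])

```text
time: 8.9
eef_pos: [0.6171, -0.0358, 0.0329]
tool_rot: [0.0, 0.707, 0.707, 0.0]
wrist_force: [0.3, 0.2, -1.6]
gripper_width: 0.0277
```

Emit:
step_arm(commands=[[[0,0,0],[0,0,0],-0.38],[[0,0,0],[0,0,0],-0.34],[[0,0,0],[0,0,0],-0.3],[[0,0,0],[0,0,0],-0.2],[[0,0,0],[0,0,0],0.1],[[0,0,0],[0,0,0],0.4],[[0,0,0],[0,0,0],0.5]])

```text
time: 9.6
eef_pos: [0.6169, -0.0358, 0.0326]
tool_rot: [0.0, 0.707, 0.707, 0.0]
wrist_force: [-0.3, -0.9, 0.3]
gripper_width: 0.0565
```

Emit:
step_arm(commands=[[[0,0,-0.3],[0,0,0],0.6],[[0,0,-0.7],[0,0,0],0.6],[[0,0,-1],[0,0,0],0.6],[[0,0,-1],[0,0,0],1],[[0,0,-0.62],[0,0,0],1],[[0,0,0],[0,0,0],1]])

```text
time: 10.2
eef_pos: [0.6181, -0.0359, 0.1451]
tool_rot: [0.002, 0.707, 0.707, 0.002]
wrist_force: [-0.1, 0.3, -0.5]
gripper_width: 0.0914
```

Emit:
step_arm(commands=[[[-0.2122,-0.8222,0],[0,0,0],1],[[-0.2122,-0.8222,0],[0,0,0],1],[[-0.2122,-0.8222,0],[0,0,0],1],[[-0.2122,-0.8222,0],[0,0,0],1],[[-0.2122,-0.8222,0],[0,0,0],1],[[-0.2122,-0.8222,0],[0,0,0],1],[[0,0,0],[0,0,0],1],[[0,0,0],[0,0,0],1]])

```text
time: 11.0
eef_pos: [0.4689, -0.0741, 0.1411]
tool_rot: [0.0, 0.707, 0.707, 0.0]
wrist_force: [-0.4, 0.6, 0.2]
gripper_width: 0.0931
```

```bash
python3 - <<'E'
from h import *
from plant import optics
g=optics.grab_frame("side")
crop(g,210,110,150,120,5,"pics/s6.png")
E
```

```text
(no output)
```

View pics/s6.png

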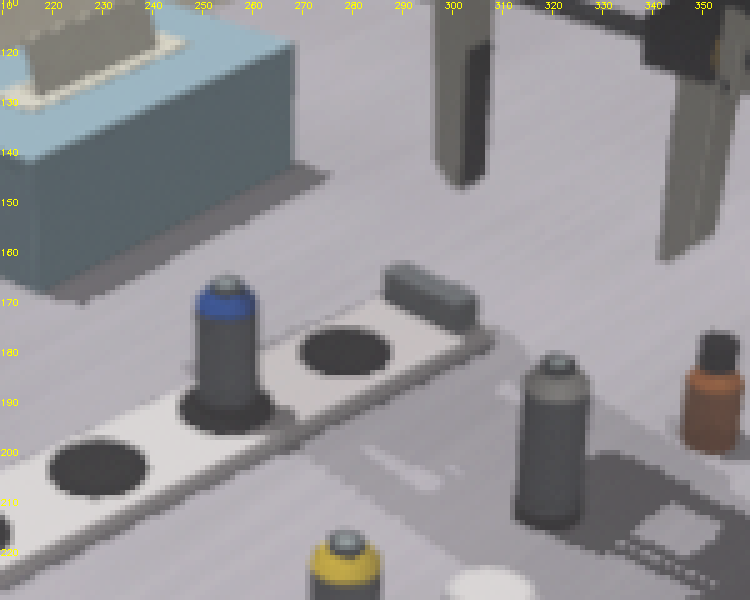

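Emit:
step_arm(commands=[[[0,0,0.9],[0,0,0],1],[[0,0,0.9],[0,0,0],1],[[0,0,0.9],[0,0,0],1],[[0,0,0.7],[0,0,0],1],[[0,0,0.44],[0,0,0],1],[[0,0,0],[0,0,0],1],[[0,0,0],[0,0,0],0.2],[[0,0,0],[0,0,0],-0.1],[[0,0,0],[0,0,0],-0.25],[[0,0,0],[0,0,0],-0.3]], squeeze=15)

```text
time: 12.05
eef_pos: [0.4693, -0.0741, 0.0267]
tool_rot: [0.0, 0.707, 0.707, 0.0]
wrist_force: [-0.9, 0.9, -0.1]
gripper_width: 0.0657
```

Emit:
step_arm(commands=[[[0,0,0],[0,0,0],-0.35],[[0,0,0],[0,0,0],-0.4],[[0,0,0],[0,0,0],-0.5],[[0,0,0],[0,0,0],-1],[[0,0,0],[0,0,0],-1],[[0,0,0],[0,0,0],-1]])

```text
time: 12.65
eef_pos: [0.4689, -0.074, 0.026]
tool_rot: [-0.0, 0.707, 0.707, -0.0]
wrist_force: [0.1, -0.1, -0.2]
gripper_width: 0.028
```

Emit:
step_arm(commands=[[[0,0,-0.2],[0,0,0],-1],[[0,0,-0.6],[0,0,0],-1],[[0,0,-0.9],[0,0,0],-1],[[0,0,-1],[0,0,0],-1],[[0,0,-0.9],[0,0,0],-1],[[0,0,-0.4],[0,0,0],-1],[[0,0,0],[0,0,0],-1]])

```text
time: 13.35
eef_pos: [0.4695, -0.0742, 0.1474]
tool_rot: [0.001, 0.707, 0.707, 0.001]
wrist_force: [-0.3, -1.7, -2.1]
gripper_width: 0.0278
```

Emit:
step_arm(commands=[[[-0.0989,0.388,0],[0,0,0],-1],[[-0.1978,0.776,0],[0,0,0],-1],[[-0.1978,0.776,0],[0,0,0],-1],[[-0.1978,0.776,0],[0,0,0],-1],[[-0.1978,0.776,0],[0,0,0],-1],[[-0.1978,0.776,0],[0,0,0],-1],[[-0.0989,0.388,0],[0,0,0],-1],[[0,0,0],[0,0,0],-1]])

```text
time: 14.15
eef_pos: [0.6091, -0.1098, 0.144]
tool_rot: [-0.001, 0.707, 0.707, -0.001]
wrist_force: [-0.1, 0.4, -1.2]
gripper_width: 0.0278
```

Emit:
step_arm(commands=[[[0,0,0.5],[0,0,0],-1],[[0,0,0.8],[0,0,0],-1],[[0,0,0.8],[0,0,0],-1],[[0,0,0.6],[0,0,0],-1],[[0,0,0.4],[0,0,0],-1],[[0,0,0.25],[0,0,0],-1],[[0,0,0.12],[0,0,0],-1],[[0,0,0.08],[0,0,0],-1],[[0,0,0],[0,0,0],-1],[[0,0,0],[0,0,0],-1]])

```text
time: 15.15
eef_pos: [0.6089, -0.1097, 0.0402]
tool_rot: [0.0, 0.707, 0.707, 0.0]
wrist_force: [-0.2, 0.1, -1.1]
gripper_width: 0.0277
```

```bash
python3 - <<'E'
from h import *
from plant import optics
g=optics.grab_frame("side")
crop(g,210,90,150,120,5,"pics/s7.png")
E
```

```text
(no output)
```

View pics/s7.png

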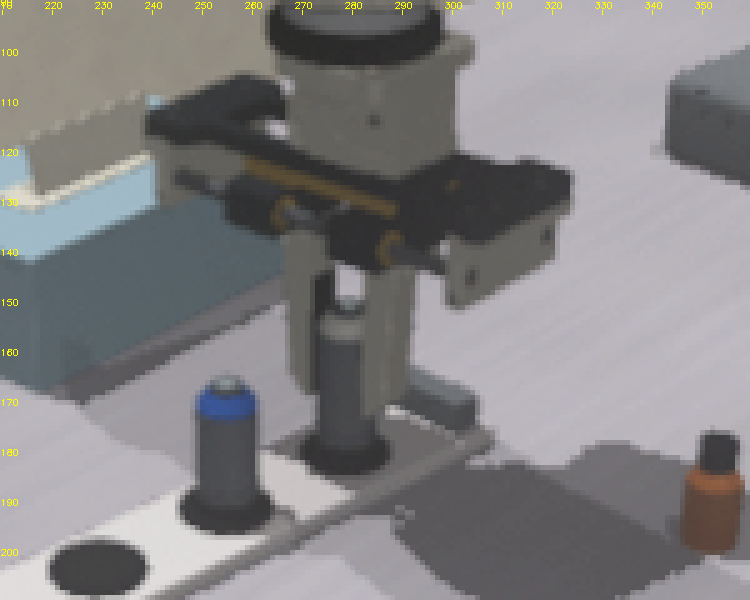

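Emit:
step_arm(commands=[[[0,0,0.01],[0,0,0],-1],[[0,0,0],[0,0,0],-0.38],[[0,0,0],[0,0,0],-0.34],[[0,0,0],[0,0,0],-0.3],[[0,0,0],[0,0,0],-0.2],[[0,0,0],[0,0,0],0.1],[[0,0,0],[0,0,0],0.4],[[0,0,0],[0,0,0],0.6]])

```text
time: 16.0
eef_pos: [0.6086, -0.1097, 0.0392]
tool_rot: [-0.0, 0.707, 0.707, -0.0]
wrist_force: [-0.7, -1.0, 0.1]
gripper_width: 0.0568
```

Emit:
step_arm(commands=[[[0,0,-0.3],[0,0,0],0.6],[[0,0,-0.7],[0,0,0],0.6],[[0,0,-1],[0,0,0],0.6],[[0,0,-1],[0,0,0],1],[[0,0,-0.4],[0,0,0],1],[[0,0,0],[0,0,0],1]])

```text
time: 16.6
eef_pos: [0.6093, -0.1098, 0.1433]
tool_rot: [0.001, 0.707, 0.707, 0.001]
wrist_force: [-0.0, 0.4, -0.5]
gripper_width: 0.0918
```

Emit:
step_arm(commands=[[[0.7876,-0.6361,0],[0,0,0],1],[[0.7876,-0.6361,0],[0,0,0],1],[[0.7876,-0.6361,0],[0,0,0],1],[[0.7876,-0.6361,0],[0,0,0],1],[[0.7876,-0.6361,0],[0,0,0],1],[[0.7876,-0.6361,0],[0,0,0],1],[[0.7876,-0.6361,0],[0,0,0],1],[[0,0,0],[0,0,0],1],[[0,0,0],[0,0,0],1]])

```text
time: 17.5
eef_pos: [0.4746, 0.0559, 0.1402]
tool_rot: [-0.0, 0.707, 0.708, -0.0]
wrist_force: [0.1, 0.2, 0.0]
gripper_width: 0.0927
```

```bash
python3 - <<'E'
from h import *
from plant import optics
g=optics.grab_frame("side")
crop(g,210,130,150,120,5,"pics/s8.png")
E
```

```text
(no output)
```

View pics/s8.png

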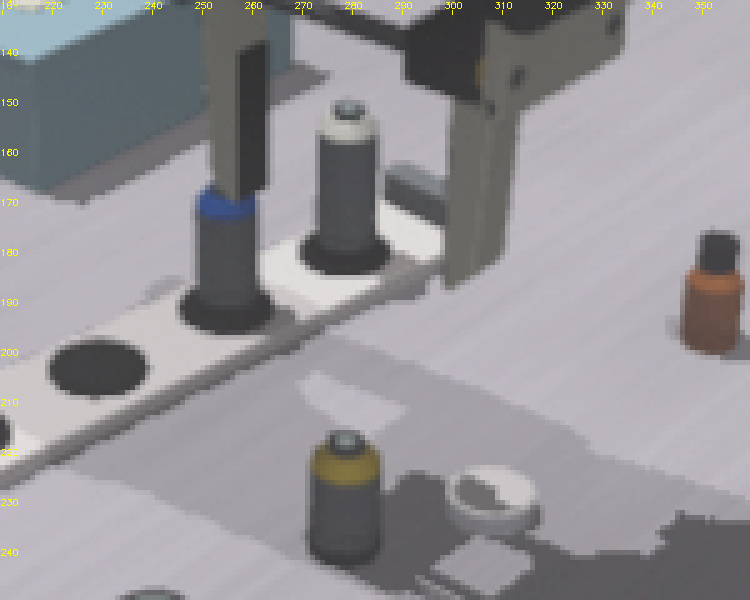

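White and blue stand upright, centred on their pads (columns 279 and 255). Yellow is undisturbed at (278, 217).

Emit:
step_arm(commands=[[[0,0,0.9],[0,0,0],1],[[0,0,0.9],[0,0,0],1],[[0,0,0.9],[0,0,0],1],[[0,0,0.8],[0,0,0],1],[[0,0,0.6],[0,0,0],1],[[0,0,0.3],[0,0,0],1],[[0,0,0],[0,0,0],1],[[0,0,0],[0,0,0],0.2],[[0,0,0],[0,0,0],-0.1],[[0,0,0],[0,0,0],-0.25]], squeeze=15)

```text
time: 18.55
eef_pos: [0.4755, 0.0557, 0.0101]
tool_rot: [0.0, 0.707, 0.707, 0.001]
wrist_force: [0.3, 0.5, -0.8]
gripper_width: 0.0739
```

Emit:
step_arm(commands=[[[0,0,0],[0,0,0],-0.3],[[0,0,0],[0,0,0],-0.35],[[0,0,0],[0,0,0],-0.4],[[0,0,0],[0,0,0],-0.5],[[0,0,0],[0,0,0],-1],[[0,0,0],[0,0,0],-1],[[0,0,0],[0,0,0],-1]])

```text
time: 19.25
eef_pos: [0.475, 0.0558, 0.0093]
tool_rot: [-0.0, 0.707, 0.707, 0.0]
wrist_force: [-0.5, -0.5, 0.1]
gripper_width: 0.0274
```

Emit:
step_arm(commands=[[[0,0,-0.2],[0,0,0],-1],[[0,0,-0.6],[0,0,0],-1],[[0,0,-0.9],[0,0,0],-1],[[0,0,-1],[0,0,0],-1],[[0,0,-0.9],[0,0,0],-1],[[0,0,-0.4],[0,0,0],-1],[[0,0,0],[0,0,0],-1]])

```text
time: 19.95
eef_pos: [0.4756, 0.0558, 0.1307]
tool_rot: [0.001, 0.707, 0.707, 0.001]
wrist_force: [0.3, -0.1, -1.4]
gripper_width: 0.0274
```

Emit:
step_arm(commands=[[[-0.0483,0.417,0],[0,0,0],-1],[[-0.0967,0.834,0],[0,0,0],-1],[[-0.0967,0.834,0],[0,0,0],-1],[[-0.0967,0.834,0],[0,0,0],-1],[[-0.0967,0.834,0],[0,0,0],-1],[[-0.0967,0.834,0],[0,0,0],-1],[[-0.0483,0.417,0],[0,0,0],-1],[[0,0,0],[0,0,0],-1]])

```text
time: 20.75
eef_pos: [0.6258, 0.038, 0.1271]
tool_rot: [-0.001, 0.707, 0.707, -0.001]
wrist_force: [0.1, -0.4, -0.7]
gripper_width: 0.0278
```

Emit:
step_arm(commands=[[[0,0,0.5],[0,0,0],-1],[[0,0,0.8],[0,0,0],-1],[[0,0,0.8],[0,0,0],-1],[[0,0,0.6],[0,0,0],-1],[[0,0,0.4],[0,0,0],-1],[[0,0,0.25],[0,0,0],-1],[[0,0,0.12],[0,0,0],-1],[[0,0,0.09],[0,0,0],-1],[[0,0,0],[0,0,0],-1],[[0,0,0],[0,0,0],-1]])

```text
time: 21.75
eef_pos: [0.6254, 0.0384, 0.023]
tool_rot: [0.0, 0.707, 0.707, 0.0]
wrist_force: [0.8, -0.1, -0.3]
gripper_width: 0.0279
```

```bash
python3 - <<'E'
from h import *
from plant import optics
g=optics.grab_frame("side")
crop(g,180,110,150,120,5,"pics/s9.png")
E
```

```text
(no output)
```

View pics/s9.png

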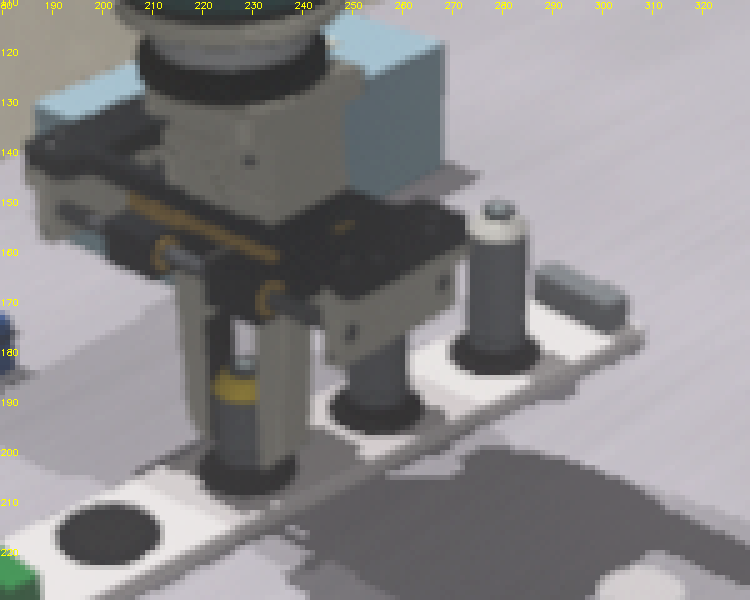

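Emit:
step_arm(commands=[[[0,0,0],[0,0,0],-0.38],[[0,0,0],[0,0,0],-0.34],[[0,0,0],[0,0,0],-0.3],[[0,0,0],[0,0,0],-0.2],[[0,0,0],[0,0,0],0.1],[[0,0,0],[0,0,0],0.4],[[0,0,0],[0,0,0],0.6]])

```text
time: 22.5
eef_pos: [0.6251, 0.0383, 0.0224]
tool_rot: [-0.0, 0.707, 0.707, -0.0]
wrist_force: [0.4, 0.6, 0.1]
gripper_width: 0.0568
```

Emit:
step_arm(commands=[[[0,0,-0.3],[0,0,0],0.6],[[0,0,-0.7],[0,0,0],0.6],[[0,0,-1],[0,0,0],0.6],[[0,0,-1],[0,0,0],1],[[0,0,-0.9],[0,0,0],1],[[0,0,0],[0,0,0],1]])

```text
time: 23.1
eef_pos: [0.6266, 0.0384, 0.1446]
tool_rot: [0.002, 0.707, 0.707, 0.002]
wrist_force: [1.5, 0.4, -0.3]
gripper_width: 0.0913
```

Emit:
step_arm(commands=[[[0.8508,-0.5437,0],[0,0,0],1],[[0.8508,-0.5437,0],[0,0,0],1],[[0.8508,-0.5437,0],[0,0,0],1],[[0.8508,-0.5437,0],[0,0,0],1],[[0.8508,-0.5437,0],[0,0,0],1],[[0.8508,-0.5437,0],[0,0,0],1],[[0.8508,-0.5437,0],[0,0,0],1],[[0.8508,-0.5437,0],[0,0,0],1],[[0.8508,-0.5437,0],[0,0,0],1],[[0,0,0],[0,0,0],1]])

```text
time: 24.1
eef_pos: [0.4767, 0.2702, 0.1394]
tool_rot: [-0.0, 0.706, 0.708, 0.0]
wrist_force: [-0.3, -0.3, 0.9]
gripper_width: 0.093
```

Emit:
step_arm(commands=[[[0,0,0.9],[0,0,0],1],[[0,0,0.9],[0,0,0],1],[[0,0,0.9],[0,0,0],1],[[0,0,0.6],[0,0,0],1],[[0,0,0],[0,0,0],1],[[0,0,0],[0,0,0],1]])

```text
time: 24.7
eef_pos: [0.4786, 0.2678, 0.0409]
tool_rot: [0.0, 0.707, 0.707, -0.0]
wrist_force: [0.8, 0.3, 1.0]
gripper_width: 0.0929
```

```bash
python3 - <<'E'
from h import *
from plant import optics
g=optics.grab_frame("side")
crop(g,130,180,150,120,5,"pics/s10.png")
E
```

```text
(no output)
```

View pics/s10.png

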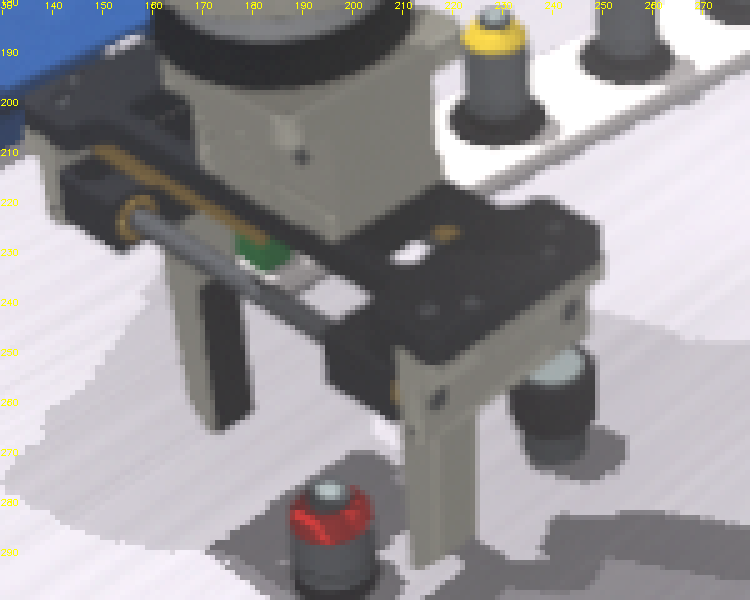

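Emit:
step_arm(commands=[[[0,0,0.6],[0,0,0],1],[[0,0,0.4],[0,0,0],1],[[0,0,0.2],[0,0,0],1],[[0,0,0],[0,0,0],1],[[0,0,0],[0,0,0],0.2],[[0,0,0],[0,0,0],-0.1],[[0,0,0],[0,0,0],-0.25]], squeeze=15)

```text
time: 25.45
eef_pos: [0.4786, 0.2682, 0.005]
tool_rot: [0.0, 0.707, 0.707, 0.0]
wrist_force: [0.7, -0.8, 0.0]
gripper_width: 0.0737
```

Emit:
step_arm(commands=[[[0,0,0],[0,0,0],-0.3],[[0,0,0],[0,0,0],-0.35],[[0,0,0],[0,0,0],-0.4],[[0,0,0],[0,0,0],-0.5],[[0,0,0],[0,0,0],-1],[[0,0,0],[0,0,0],-1],[[0,0,0],[0,0,0],-1]])

```text
time: 26.15
eef_pos: [0.4783, 0.2681, 0.0044]
tool_rot: [0.0, 0.707, 0.707, 0.0]
wrist_force: [0.7, -0.6, 1.1]
gripper_width: 0.0284
```

Emit:
step_arm(commands=[[[0,0,-0.2],[0,0,0],-1],[[0,0,-0.6],[0,0,0],-1],[[0,0,-0.9],[0,0,0],-1],[[0,0,-1],[0,0,0],-1],[[0,0,-0.9],[0,0,0],-1],[[0,0,-0.4],[0,0,0],-1],[[0,0,0],[0,0,0],-1]])

```text
time: 26.85
eef_pos: [0.4789, 0.2684, 0.1261]
tool_rot: [0.0, 0.707, 0.707, 0.001]
wrist_force: [-0.5, 0.0, -1.2]
gripper_width: 0.0287
```

Emit:
step_arm(commands=[[[-0.323,0.3235,0],[0,0,0],-1],[[-0.646,0.647,0],[0,0,0],-1],[[-0.646,0.647,0],[0,0,0],-1],[[-0.646,0.647,0],[0,0,0],-1],[[-0.646,0.647,0],[0,0,0],-1],[[-0.646,0.647,0],[0,0,0],-1],[[-0.646,0.647,0],[0,0,0],-1],[[-0.646,0.647,0],[0,0,0],-1],[[-0.323,0.3235,0],[0,0,0],-1],[[0,0,0],[0,0,0],-1]])

```text
time: 27.85
eef_pos: [0.634, 0.1115, 0.1227]
tool_rot: [-0.001, 0.708, 0.706, -0.001]
wrist_force: [-0.1, -0.4, 0.2]
gripper_width: 0.0289
```

Emit:
step_arm(commands=[[[0,0,0.5],[0,0,0],-1],[[0,0,0.8],[0,0,0],-1],[[0,0,0.8],[0,0,0],-1],[[0,0,0.6],[0,0,0],-1],[[0,0,0.4],[0,0,0],-1],[[0,0,0.25],[0,0,0],-1],[[0,0,0.12],[0,0,0],-1],[[0,0,0.09],[0,0,0],-1],[[0,0,0],[0,0,0],-1],[[0,0,0],[0,0,0],-1]])

```text
time: 28.85
eef_pos: [0.6339, 0.1131, 0.0183]
tool_rot: [0.0, 0.707, 0.707, 0.0]
wrist_force: [0.9, 0.7, 0.2]
gripper_width: 0.0287
```

```bash
python3 - <<'E'
from h import *
from plant import optics
g=optics.grab_frame("side")
crop(g,150,120,150,120,5,"pics/s11.png")
E
```

```text
(no output)
```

View pics/s11.png

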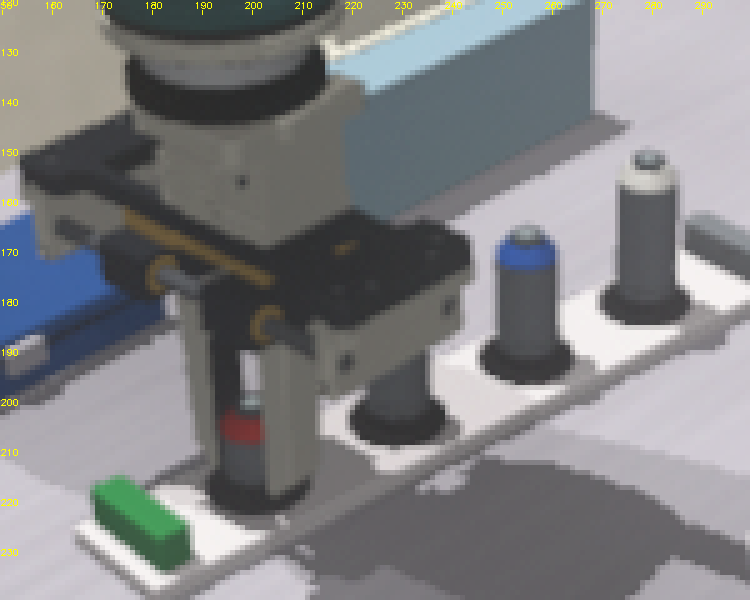

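Emit:
step_arm(commands=[[[0,0,0],[0,0,0],-0.36],[[0,0,0],[0,0,0],-0.33],[[0,0,0],[0,0,0],-0.29],[[0,0,0],[0,0,0],-0.2],[[0,0,0],[0,0,0],0.1],[[0,0,0],[0,0,0],0.4],[[0,0,0],[0,0,0],0.6]])

```text
time: 29.6
eef_pos: [0.6336, 0.113, 0.0176]
tool_rot: [-0.0, 0.707, 0.707, -0.0]
wrist_force: [-0.4, -0.0, 0.1]
gripper_width: 0.0565
```

Emit:
step_arm(commands=[[[0,0,-0.3],[0,0,0],0.6],[[0,0,-0.7],[0,0,0],0.6],[[0,0,-1],[0,0,0],0.6],[[0,0,-1],[0,0,0],0.6],[[0,0,-1],[0,0,0],0.6],[[0,0,-1],[0,0,0],0.6],[[0,0,-1],[0,0,0],0.6],[[0,0,0],[0,0,0],0.6]])

```text
time: 30.4
eef_pos: [0.6349, 0.1132, 0.2033]
tool_rot: [0.002, 0.707, 0.707, 0.003]
wrist_force: [1.1, 0.5, 0.5]
gripper_width: 0.0745
```

Emit:
step_arm(commands=[[[1,-0.8,0],[0,0,0],0.6],[[1,-0.8,0],[0,0,0],0.6],[[1,-0.8,0],[0,0,0],0.6],[[1,-0.8,0],[0,0,0],0.6],[[1,-0.8,0],[0,0,0],0.6],[[1,-0.8,0],[0,0,0],0.6],[[1,-0.8,0],[0,0,0],0.6],[[1,-0.8,0],[0,0,0],0.6],[[0,0,0],[0,0,0],0.6],[[0,0,0],[0,0,0],0.6]])

```text
time: 31.4
eef_pos: [0.4412, 0.3533, 0.1977]
tool_rot: [0.0, 0.707, 0.708, -0.0]
wrist_force: [-0.9, -0.6, -0.0]
gripper_width: 0.0743
```

```bash
python3 - <<'E'
from h import *
from plant import optics
g=optics.grab_frame("side");f=optics.grab_frame("top")
cv2.imwrite("pics/s12.png",cv2.resize(g["pixels"][:,:,::-1],None,fx=1.5,fy=1.5))
crop(f,160,145,160,115,5,"pics/t12.png")
E
```

```text
(no output)
```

View pics/s12.png

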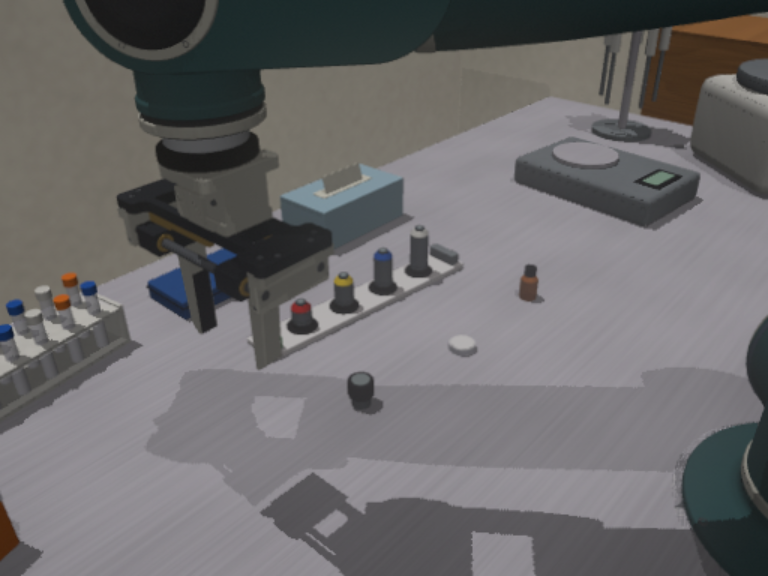

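View pics/t12.png

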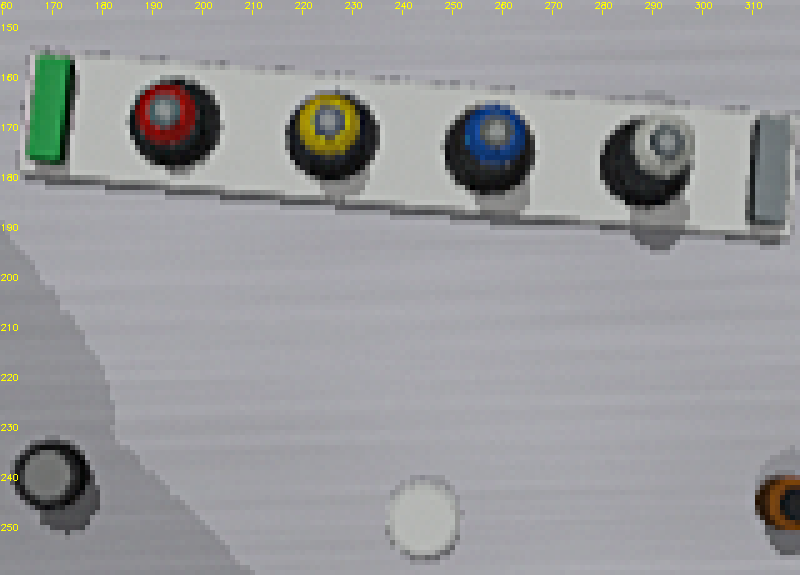

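Top-view noses: red (193, 167), yellow (225.3, 169), blue (258.5, 170.5), white (293, 173). I check each against its pad.

```bash
python3 - <<'E'
from h import *
from plant import optics,r
f=optics.grab_frame("top")
for n,h,u,p in [("red",.038,(193,167),(.6335,.1115)),("yel",.05,(225.3,169),(.6252,.0374)),("blu",.062,(258.5,170.5),(.6171,-.0372)),("whi",.074,(293,173),(.609,-.1112))]:
    q=toz(f,u,h+.013); print(n,q,np.round((q-p)*1000,1),"mm from pad")
print(r.read_state()["gripper_width"]); print(r.hand_in())
E
```

```text
red [0.63253806 0.11098754] [-1.  -0.5] mm from pad
yel [0.62424024 0.0374574 ] [-1.   0.1] mm from pad
blu [ 0.61719642 -0.03625878] [0.1 0.9] mm from pad
whi [ 0.60801659 -0.11098043] [-1.   0.2] mm from pad
0.07440695801954188
the job is handed in; nothing more can be done
None
```

All four objectives are standing on the parking rail in the order you asked for: red (38 mm) next to the green block, then yellow, blue and white. I handed the job in after about 31 s.

- **Position:** the last top-view measurement puts each axis within about 1 mm of its pad's centre, against the 12 mm limit. The camera calibration is only good to about 2 mm. The side and top cameras disagreed by up to about 3.5 mm on the pad positions, so I placed to the average of the two.
- **Upright and released:** both cameras showed all four upright on their pads, with the gripper open and well clear of them.
- **Oil bottle, eyepiece and dish:** none of them appears to have moved in the pictures. I did not measure the bottle's final position.
- **Red's grip reading:** the fingers stopped at 28.7 mm on red, slightly wider than its 28 mm barrel. They may have touched the cap edge; red still went down level and centred.

The hand-in reports no verdict, so these checks are all I have to go on.

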